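Stack the handled tote over the yoke

ROBOT

A 7-joint arm with a two-finger parallel gripper is mounted at the origin on the work surface. World frame = base frame: x ahead of the robot, y to its left, z up, the work surface at z = 0. Lengths are in m, angles in rad, forces in N, time in s.
With the tool pointing down it reaches from about 0.35 to 0.9 m from the base axis. Payload 19.9 kg.
Tool frame: the origin (TCP) lies midway between the tips of the shut fingers; the grasp point (between the pads) lies ctrl.tcp_to_grasp behind it (ctrl.tcp_to_grasp is the distance from the TCP to the grasp point, in m); z points along the fingers, y is the direction in which the jaws open and shut (so a half turn about z gives the same grasp; the last joint's range is limited). The gripper opens to 85 mm and grips with 20 to 120 N. Pads are 22 mm wide; open, the fingers measure 114 mm over their backs; the gripper's body (76 mm by 85 mm) begins 54 mm behind the grasp point. The pads swing forward as they close: fully open they stand 13 mm farther back than shut.
Start: joints at [1.192, 0.417, -0.01, 1.614, 0.005, 1.111, -0.053], TCP at [0.207, -0.59, 0.209] pointing down, gripper open.
Joint ranges: [-2.81, 2.81], [-0.39, 2.02], [-1.27, 1.25], [0.06, 2.57], [-1.19, 4.33], [0.19, 2], [-2.82, 2.82]. Speed limits (rad/s): [1.89, 1.89, 2.39, 2.39, 3.01, 3.01, 3.01].

INTERFACE

Orientations are given as a unit quaternion [w, x, y, z].
In Python, from plant import ctrl gives the robot as it stands.
- The arm moves only by the tool move_arm, never from a script. Its argument "targets" is one flat list of numbers, 4 for each row, row after row: the shift along the world's x, y, z in cm, then the turn about the world's z in degrees. A call has exactly 10 rows; each row is the pose to reach, as a shift and turn from the pose commanded when the call began; what a row does not reach only later rows make up. A row lasts 1/12 s, in which the tool goes at most 41.7 mm and 7.16 degrees, less where a joint would pass 70% of its speed; a pose out of reach is approached as far as the arm can. A call with a gripper value outside its range is refused whole. "fingers" is the finger opening in cm, from 0 to 8.54, set as the call begins (left out, the last holds). The fingers move at their own pace and stop on an object; "newtons" is the grip in N (left out, the last holds). Time passes only in rows, so rows that repeat a pose let the fingers close, or fill a call up. It gives the time, the measured TCP pose, the force and the opening at its end, in the units of the state.
- ctrl.observe(): the state, without advancing time (a new reading comes with each control period).
- ctrl.camera(name): name is "scene" or "top" or "wrist"; returns (picture, depth): 480x640x3 uint8, red, green, blue; 480x640 float32, m along the optical axis (not along the pixel's ray), 0 where there is no reading.
- ctrl.get_calibration(name): a dict with "K" (3x3 intrinsics, pixels), "R" (3x3) and "t" (3): a world point X has camera coordinates R X + t. Camera axes: x right, y down, z forward; pixel columns grow to the right and rows downward; lengths in m; the calibration is good to about 2 mm. A picture is of the moment at which its call begins: read the wrist's pose just before it. get_calibration takes no time and is no camera call; for the wrist camera it gives the pose at the moment of the call.
- ctrl.close_job(): hands the job in, once; it reports no verdict.
Trained networks look in the newest picture that a camera, given by its name, has taken for a name from the list of things; names that differ only in an ending like _2 or _b are one class to them, and where a whole thing is asked for, a point or a joint stands for the part that bears it (a point fixed in the world has none). Each returns a list of dicts, best first, with "confidence" (0 to 1); they miss things now and then, are a little off and sometimes report something else, mostly with a low value. They report only what shows in the picture. A call takes as long as a camera call. They do not tell look-alikes from the thing itself.
- ctrl.spot_in(query, camera): "box" ([centre column, centre row, width, height] in pixels, round what is visible of it).
The state is a dict: "t": time; "q": joint angles; "qd": joint speeds; "joint_efforts": joint torques, N m; "eef_pos": TCP position; "ee_rot": TCP orientation; "contact_force": force on the tool from outside, world axes, zero at the start; "torque": the same for the moment, N m; "opening": finger opening in m.
Only numpy, scipy, OpenCV 4.12 (cv2) and the standard library are available. Lean on these libraries where they do the work, as an engineer would, in place of code of your own. Each camera call takes 0.05 s, during which the arm holds its last target. There are 200 camera calls.

TASK

Put the small tote with the carrying handle on top of the tote that holds the steel joint yoke, turned so that it stacks above the yoke instead of nesting down onto it, feeling for the pockets in its loose rim frame, and press it gently home until its feet sit fully down in their pockets under the spring catches; then let go. Never force it, and do not disturb the yoke or the loose things on the bench.

Things in the scene. Friction and masses are not known exactly. Their poses are not given: they have to be found in the camera images.
- handled_tote: Loose grey plastic tote, 164 x 94 x 62 mm, 0.26 to 0.44 kg, open top, with an arched handle. Origin: centre of its underside; x along its length, y across, z up. End wall at -x low (34 mm), at +x full height (62 mm). It starts on the bench with its low end about the same way as the loaded tote's (0.7 rad at most between them), as it would nest
- handle (a point): Middle of the handle's grip bar: a rigid bar along the handled tote's y, 16 mm wide in x, 16 mm high, free length 80 mm between its two posts, centred 92 mm above the tote's underside (its top at 100 mm, its underside 22 mm above the rim). Can be pinched from above, fingers closing along the tote's x
- handled_tote_low_end (a point): Top edge of the handled tote's low end wall, at (-80, 0, 34) mm in the tote's frame
- foot (a point): One of the handled tote's four feet, underside, at (60, 53.5, 0) mm in its frame. Feet stand out from both long sides to y = +-58.5 mm, at x = +60 and x = -25 mm, undersides level with the tote's; each 16 mm long in x, 10 mm high, with a rounded outer face (5 mm radius)
- loaded_tote: Grey plastic bottom tote, the one with the yoke in it: a fixed tray 202 x 129 x 40 mm, floor 5 mm, with a slotted rim frame in it, 74 mm high. Origin: centre of the tray's underside; x along its length, z up. The frame has an end wall at +x only; the -x end is low (40 mm). More than 40 N between the totes, knocks included, damages them: touch down at 15 mm/s or slower
- loaded_tote_low_end (a point): Top edge of the tray's end wall at the low end, at (-98.5, 0, 40) mm in the loaded tote's frame. Stacked home, the handled tote's underside is 50 mm above the bench, y equal to the loaded tote's, x equal to it plus the frame's shift, yaw differing by pi (low ends opposite)
- pocket (a point): Where a stacking pocket's bottom would be with the rim frame mid-way, (-60, 55, 50) mm in the loaded tote; it does not move with the frame. Pockets: in both long walls of the frame (inner faces y = +-50 mm) out to y = +-60 mm, at x = -60 and +25 mm, 18 mm long, 24 mm deep below the rim (74 mm). A foot has 1 mm of play each way in x, 1.5 in y
- groove (a point): A nesting groove's bottom, likewise with the frame mid-way, (60, 55, 5) mm. Grooves: like the pockets, but at x = +60 and -25 mm and open to the floor. With both low ends the same way the feet go down these and the tote nests, onto the yoke; turned half round, they find the pockets and it stacks. A foot between them lands on the rim, 74 mm above the bench
- frame_mid (a point): Centre of the loaded tote's rim height with the frame mid-way, (0, 0, 74) mm; it does not move with the frame. The frame (both slotted walls, catches, end wall, one rigid piece) is a loose fit: it stands anywhere up to 10 mm either way along x from mid-way, its place is not reported and must be felt for or seen; no play in y or yaw. It stays put under about 10 N along x
- catch (a point): Inner face of a catch, with the frame mid-way, (-60, 55.5, 63) mm. On the outer side of each pocket a sprung roller stops the feet with the handled tote's underside about 65 mm above the bench, 15 mm short of home; its weight does not pass them. Some 8 to 11 N in all, weight included, takes the feet past; the rollers spring back over them and the tote drops onto the pocket bottoms
- spare_tote: A second fixed bottom tote of the same shape as the loaded one, but empty; it is not to be used. Origin: centre of its underside
- yoke: Loose steel universal-joint yoke, 36 mm across, 40 mm high, standing in the loaded tote. Origin: centre of its underside, z up
- big_nut: Loose hexagon nut, 28 mm across, 14 mm high, lying on the bench between the totes; bystander
- socket: Loose steel socket, 26 mm across, 36 mm high, standing between the totes; bystander
- coupling_sleeve: Loose steel sleeve, 100 mm long, 28 mm across, lying on the bench near the robot; bystander
- wrench: Loose wrench lying beyond the totes; bystander
- screwdriver: Loose screwdriver lying beyond the totes; bystander
Mind the look-alikes: they are no part of the job. Leave any turquoise look-alike of the handled_tote alone.

How it is judged:
On the way:
1. the handled tote is held up over the loaded tote, turned with its low end opposite to the loaded tote's low end (z of handled_tote in the frame of loaded_tote above 0.07 m and horizontal distance between handled_tote and loaded_tote below 0.03 m and x of handled_tote_low_end in the frame of loaded_tote above 0.05 m), for 0.2 s.
At the end, for the whole second after the job is handed in: The handled tote rests stacked on the loaded tote, low ends opposite, within 12.5 mm lengthwise and 4 mm crosswise of its centre, underside 47 to 52.5 mm above the loaded tote's, within 2 degrees of level, at rest and let go; the yoke still stands below it (x of handled_tote in the frame of loaded_tote between -0.0125 and 0.0125 m and y of handled_tote in the frame of loaded_tote between -0.004 and 0.004 m and z of handled_tote in the frame of loaded_tote between 0.047 and 0.0525 m and x of handled_tote_low_end in the frame of loaded_tote above 0.06 m and angle between handled_tote's own z axis and vertical below 0.035 rad and linear speed of handled_tote below 0.02 m/s and angular speed of handled_tote below 0.1 rad/s and contact force between the fingers and handled_tote below 0.1 N and angle between yoke's own z axis and vertical below 0.2 rad); the robot touches nothing.
It fails at once if more than 40 N between the handled tote and the loaded tote (contact force between handled_tote and loaded_tote above 40 N).
It fails at once if the yoke is moved more than 15 mm or tipped (distance of yoke from where it was at the start of the episode above 0.015 m or angle between yoke's own z axis and vertical above 0.3 rad).
It fails at once if a loose thing on the bench is moved more than 30 mm (distance of any of big_nut, socket, coupling_sleeve, wrench, screwdriver from where it was at the start of the episode above 0.03 m).
It also fails if it takes over 69 s, if anything falls off the work surface, if the arm or the gripper's body presses on something with over 40 N, if the wrist force passes 120 N, or if a joint passes its speed limit or range.

## Working session

There is one attempt and no reset: what is moved stays moved. The work goes in short steps, Python scripts to look and compute and a tool call to move; the robot and the scene stay as the last step left them, time stands still between calls to the robot, and variables do not carry over. Pictures are saved under pics/ and viewed, about 8 in all and at most 12, crops included, and the job is handed in when it is done.

Besides the shell and the picture viewer there is one more tool, called after ">>>" as a command line: name --argument value ..., lists and objects as JSON in quotes. move_arm: Moves the arm, as the interface text tells. Its arguments: {"type":"object","properties":{"targets":{"type":"array","items":{"type":"number"}},"fingers":{"type":"number"},"newtons":{"type":"number"}},"required":["targets"]}

```bash
mkdir -p pics; ls
cat > h.py <<'E'
import numpy as np, cv2
from plant import ctrl
def grab(c,name=None):
    im,d=ctrl.camera(c); cal=ctrl.get_calibration(c)
    if name: cv2.imwrite(f'pics/{name}.png',im[:,:,::-1])
    return im,d,cal
def world(d,cal):
    K,R,t=[np.array(cal[k]) for k in('K','R','t')]
    v,u=np.mgrid[:d.shape[0],:d.shape[1]]
    P=np.stack([(u-K[0,2])/K[0,0]*d,(v-K[1,2])/K[1,1]*d,d],-1)
    W=(P-t)@R; W[d==0]=np.nan
    return W
E
python3 - <<'E'
from h import *
for c in('top','scene'):
    im,d,cal=grab(c,c+'0'); W=world(d,cal); np.savez(c+'0.npz',im=im,W=W)
    print(c,'campos',-np.array(cal['R']).T@np.array(cal['t']))
    for q in('handled_tote','loaded_tote','spare_tote','yoke','handle'):
        for r in ctrl.spot_in(q,c)[:3]:
            b=r['box'];print(q,round(r['confidence'],2),np.round(b),np.round(W[int(b[1]),int(b[0])],3))
s=ctrl.observe();print(s['t'],s['eef_pos'],s['ee_rot'],ctrl.tcp_to_grasp)
E
```

```text
pics
top campos [0.25611218 0.02024811 1.37132444]
handled_tote 0.61 [322. 210.  50.  66.] [0.589 0.001 0.004]
loaded_tote 0.68 [227. 212.  68.  86.] [0.587 0.274 0.006]
spare_tote 0.63 [418. 212.  58.  88.] [ 0.581 -0.271  0.003]
spare_tote 0.49 [260. 149.  59.  19.] [0.774 0.182 0.004]
yoke 0.72 [231. 222.  16.  17.] [0.547 0.258 0.039]
handle 0.91 [445. 354.  69.  66.] [ 0.193 -0.305  0.102]
handle 0.63 [321. 207.  55.  68.] [0.576 0.005 0.09 ]
scene campos [0.860193   0.35604677 0.85561964]
handled_tote 0.79 [268. 288.  81.  91.] [ 0.59  -0.01   0.004]
handled_tote 0.7 [284. 125.  52.  61.] [ 0.185 -0.331  0.005]
loaded_tote 0.61 [370. 364. 124. 127.] [0.583 0.26  0.003]
loaded_tote 0.35 [269. 285.  76.  91.] [ 0.58  -0.016  0.002]
spare_tote 0.96 [189. 220. 116.  90.] [ 0.577 -0.284  0.002]
yoke 0.63 [188. 218. 113.  89.] [ 0.576 -0.291  0.007]
yoke 0.54 [384. 352.  21.  21.] [0.553 0.267 0.027]
yoke 0.3 [368. 364. 121. 123.] [0.585 0.256 0.008]
handle 0.98 [285. 124.  52.  65.] [ 0.182 -0.333  0.005]
handle 0.97 [269. 286.  78.  92.] [ 0.584 -0.015  0.004]
handle 0.69 [380. 350.  22.  24.] [0.56  0.262 0.042]
0.6 [ 0.20653345 -0.58989267  0.20909283] [ 6.29059068e-06  9.85855362e-01  1.67598342e-01 -1.95928963e-05] 0.0187
```

Run:
```python
import cv2,numpy as np
a=cv2.imread('pics/top0.png')[130:400,180:500]; b=cv2.imread('pics/scene0.png')[80:440,100:460]
cv2.imwrite('pics/c0.png',np.hstack([cv2.resize(a,(474,400),interpolation=2),cv2.resize(b,(326,400) if 0 else (326,326)) if 0 else cv2.resize(b,(326,400))]))
cv2.imwrite('pics/c1.png',cv2.resize(a,None,fx=2.5,fy=2.2,interpolation=2))
```

```text
(no output)
```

View pics/c1.png

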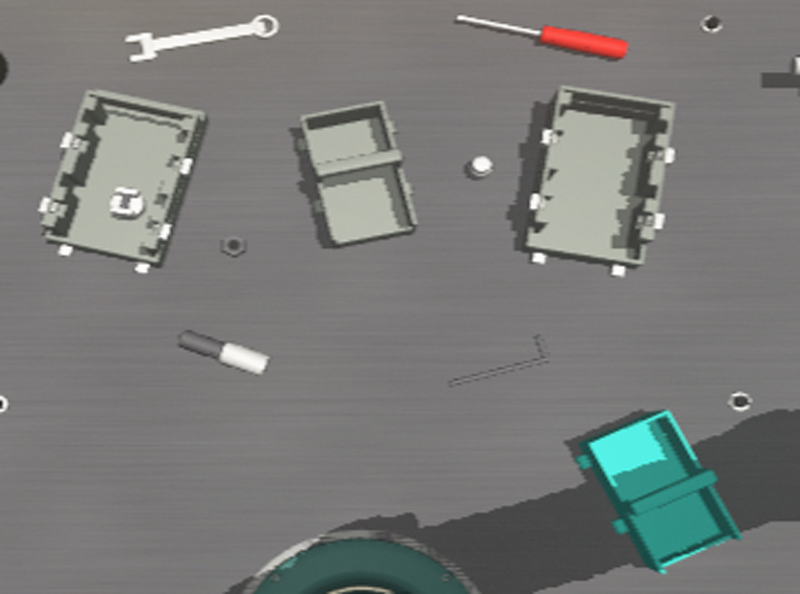

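View pics/scene0.png

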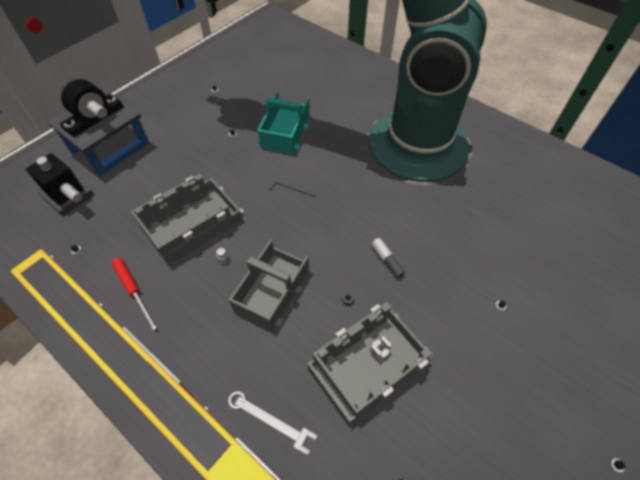

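```bash
cat > fit.py <<'E'
from h import *
def seg(W,c,r,z0,z1):
    m=(np.hypot(W[...,0]-c[0],W[...,1]-c[1])<r)&(W[...,2]>z0)&(W[...,2]<z1)
    return W[m]
def rect(P):
    (c,(w,h),a)=cv2.minAreaRect((P[:,:2]*1000).astype(np.float32))
    if w<h: w,h,a=h,w,a+90
    a=(a+90)%180-90
    return np.array(c),w,h,a
E
python3 - <<'E'
from fit import *
for f in('top0','scene0'):
    W=np.load(f+'.npz')['W']
    print(f)
    for n,c,zs in(('loaded',(.583,.262),[(.015,.09),(.032,.046),(.066,.082)]),('handled',(.588,-.005),[(.015,.07),(.05,.07),(.078,.108),(.088,.108)])):
        for z in zs:
            P=seg(W,c,.13,*z)
            if len(P)>20:
                cc,w,h,a=rect(P);print(n,z,len(P),np.round(cc),round(w),round(h),round(a,1),'meanz',P[:,2].mean().round(3))
        P=seg(W,c,.13,.02,.2); cc,w,h,a=rect(P); u=np.array([np.cos(np.radians(a)),np.sin(np.radians(a))])
        s=(P[:,:2]*1000-cc)@u
        v=(P[:,:2]*1000-cc)@np.array([-u[1],u[0]])
        for lo,hi in((-1,-.85),(.85,1)):
            m=(s>lo*w/2)&(s<hi*w/2)&(abs(v)<35); print('  end',lo,hi,np.percentile(P[m,2],[50,90,98]).round(3))
E
```

```text
top0
loaded (0.015, 0.09) 1750 [580. 262.] 215 145 -14.4 meanz 0.055
loaded (0.032, 0.046) 376 [585. 260.] 204 129 -14.4 meanz 0.04
loaded (0.066, 0.082) 741 [585. 261.] 180 145 -14.4 meanz 0.073
  end -1 -0.85 [0.039 0.043 0.045]
  end 0.85 1 [0.042 0.075 0.079]
handled (0.015, 0.07) 573 [594. -42.] 183 166 -77.4 meanz 0.045
handled (0.05, 0.07) 261 [585.   1.] 166 94 12.4 meanz 0.061
handled (0.078, 0.108) 234 [584.   1.] 94 17 -77.7 meanz 0.098
handled (0.088, 0.108) 228 [584.   1.] 93 17 -77.7 meanz 0.099
  end -1 -0.85 [0.068 0.101 0.103]
  end 0.85 1 [0.028 0.039 0.04 ]
scene0
loaded (0.015, 0.09) 3987 [587. 259.] 203 145 -14.1 meanz 0.054
loaded (0.032, 0.046) 936 [587. 259.] 203 129 -14.3 meanz 0.04
loaded (0.066, 0.082) 1664 [586. 259.] 179 145 -14.7 meanz 0.073
  end -1 -0.85 [0.036 0.041 0.042]
  end 0.85 1 [0.042 0.073 0.075]
handled (0.015, 0.07) 1840 [595. -43.] 183 168 -77.4 meanz 0.042
handled (0.05, 0.07) 681 [587.  -0.] 164 96 12.6 meanz 0.059
handled (0.078, 0.108) 438 [587.   0.] 94 18 -78.4 meanz 0.097
handled (0.088, 0.108) 412 [587.   0.] 94 18 -78.4 meanz 0.098
  end -1 -0.85 [0.058 0.099 0.1  ]
  end 0.85 1 [0.027 0.036 0.037]
```

Run:
```python
from fit import *
a=np.radians(-14.4);u=np.array([np.cos(a),np.sin(a)]);v=np.array([-u[1],u[0]])
for f,c in(('top0',(.5855,.2605)),('scene0',(.5865,.259))):
    Z=np.load(f+'.npz');W=Z['W'];im=Z['im'].astype(int)
    p=W[...,:2]-c;x=p@u*1000;y=p@v*1000;z=W[...,2]*1000
    m=((im.min(-1)>185)&(abs(x)<130)&(abs(y)<85)&(z>15)).astype(np.uint8)
    n,l,st,ce=cv2.connectedComponentsWithStats(m)
    print(f)
    for i in range(1,n):
        k=l==i
        if st[i,4]>5: print(st[i,4],'x',np.round([x[k].min(),x[k].mean(),x[k].max()]),'y',np.round(y[k].mean()),'z',np.round(z[k].mean()))
    # rim top profile along each long wall, inner part
    for s in(1,-1):
        k=(abs(x)<115)&(s*y>50)&(s*y<60); 
        b=np.arange(-110,111,5); 
        print(s,[int(np.median(z[k&(x>=q)&(x<q+5)])) if (k&(x>=q)&(x<q+5)).any() else -1 for q in b])
```

```text
top0
22 x [11. 20. 30.] y 66.0 z 73.0
22 x [11. 21. 39.] y -69.0 z 69.0
19 x [-25. -21. -18.] y -9.0 z 45.0
69 x [-51. -38. -24.] y -11.0 z 33.0
17 x [-72. -65. -57.] y 67.0 z 71.0
6 x [-69. -64. -59.] y 58.0 z 65.0
21 x [-74. -66. -58.] y -69.0 z 70.0
1 [3, 24, 41, 38, 58, 62, 69, 38, 48, 50, 56, 61, 70, 72, 4, 11, 5, 30, 70, 66, 72, 67, 60, 67, 36, 51, 48, 54, 66, 71, 70, 12, 7, 7, 33, 58, 64, 59, 70, 8, 3, 38, 38, -1, 3]
-1 [1, 11, 40, 43, 74, 73, 72, 69, 69, 60, 57, 73, 74, 75, 72, 71, 70, 62, 73, 75, 73, 73, 76, 73, 69, 69, 57, 66, 75, 74, 72, 72, -1, -1, 67, 76, 73, 73, 73, 77, 39, 39, 35, 0, 3]
scene0
10 x [-68. -63. -57.] y -68.0 z 71.0
16 x [15. 22. 29.] y -68.0 z 71.0
20 x [-48. -46. -43.] y -9.0 z 45.0
42 x [-41. -26. -18.] y -14.0 z 38.0
22 x [-41. -34. -28.] y 3.0 z 27.0
16 x [-69. -63. -56.] y 68.0 z 71.0
24 x [14. 21. 29.] y 68.0 z 71.0
1 [-1, -1, -1, -1, 74, 73, 74, 64, 56, 67, 67, 73, 73, 73, 56, -1, -1, 72, 73, 73, 74, 73, 73, 73, 63, 59, 64, 68, 73, 73, 73, 56, -1, -1, 71, 73, 74, 73, 68, 59, 5, 40, 11, 0, 0]
-1 [-1, -1, 29, 4, 70, 70, 61, 59, 49, 49, 48, 69, 72, 67, 35, 5, 5, 39, 73, 72, 73, 72, 73, 73, 60, 50, 51, 50, 73, 72, 72, 36, 7, 5, 6, 72, 73, 74, 65, 53, 18, 39, 12, 0, 1]
```

>>> move_arm --targets '[2.3, 3.5, 0.5, 7, 4.6, 7, 0.5, 14, 6.9, 10.5, 0.5, 21, 9.2, 14, 0.5, 28, 11.5, 17.5, 0.5, 35, 13.8, 21, 0.5, 42, 16.1, 24.5, 0.5, 49, 18.4, 28, 0.5, 56, 20.7, 31.5, 0.5, 63, 23, 35, 0.5, 70]' --fingers 6 --newtons 40

```text
t: 1.43
eef_pos: [0.4359, -0.2401, 0.2144]
ee_rot: [0.0, 0.709, 0.705, -0.0]
contact_force: [0.6, -0.7, 0.4]
opening: 0.0599
```

>>> move_arm --targets '[1, 3.5, 1.5, 5, 2, 7, 3, 10, 3, 10.5, 4.5, 13, 4, 14, 6, 13, 5, 17.5, 7.5, 13, 6.5, 21, 9, 13, 8, 24.5, 11, 13, 10, 28, 12.5, 13, 12, 31.5, 14, 13, 14, 35, 15.5, 13]'

```text
t: 2.27
eef_pos: [0.5733, 0.1052, 0.3683]
ee_rot: [0.0, 0.628, 0.778, 0.0]
contact_force: [0.8, -1.1, 0.6]
opening: 0.0599
```

Run:
```python
from fit import *
s=ctrl.observe();print(s['t'],s['eef_pos'],s['q'])
im,d,cal=grab('wrist','w1');W=world(d,cal);np.savez('w1.npz',im=im,W=W,**{k:cal[k] for k in('K','R','t')})
R=np.array(cal['R']);print(-R.T@np.array(cal['t']),R[2],R[0])
for c in((.586,.2595),(.586,0)):
  for z in((.034,.044),(.055,.068),(.068,.08),(.088,.108)):
    P=seg(W,c,.13,*z)
    if len(P)>50: cc,w,h,a=rect(P);print(c,z,len(P),np.round(cc,1),round(w,1),round(h,1),round(a,2))
```

```text
2.2667 [0.57327243 0.10523681 0.36828578] [ 0.30827223  0.30301762 -0.69935135  1.48101003  0.19590321  1.42792746
 -0.18262152]
[0.55839021 0.18703148 0.53619866] [ 0.06773246 -0.2892371  -0.95485822] [0.97600408 0.21772752 0.00328037]
(0.586, 0.2595) (0.034, 0.044) 1136 [589.5 268.6] 202.5 129.2 -13.83
(0.586, 0.2595) (0.055, 0.068) 681 [587.5 267.6] 174.3 141.9 -12.25
(0.586, 0.2595) (0.068, 0.08) 3674 [588.9 268.5] 178.1 143.7 -14.08
(0.586, 0) (0.034, 0.044) 739 [600.3 -34.6] 184.7 164.2 -77.03
(0.586, 0) (0.055, 0.068) 1312 [590.6   8.8] 163.8 95.5 12.85
(0.586, 0) (0.088, 0.108) 877 [590.    9.5] 93.4 15.7 -77.48
```

View pics/w1.png

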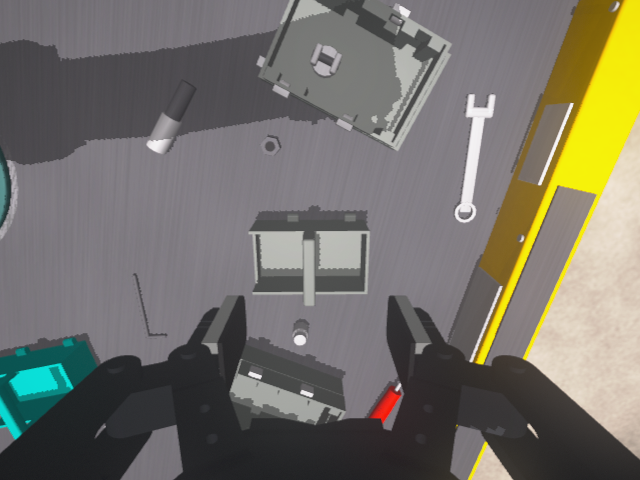

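>>> move_arm --targets '[0, 3.5, -1, 0, 0, 7, -2, 0, 0, 10, -3, 0, 0, 12, -4, 0, 0, 12, -4, 0, 0, 12, -4, 0, 0, 12, -4, 0, 0, 12, -4, 0, 0, 12, -4, 0, 0, 12, -4, 0]'

```text
t: 3.15
eef_pos: [0.573, 0.2229, 0.3276]
ee_rot: [0.0, 0.628, 0.778, 0.0]
contact_force: [0.3, 0.1, -0.6]
opening: 0.0597
```

Run:
```python
from fit import *
s=ctrl.observe();print(s['t'],s['eef_pos'],np.round(s['q'],2))
im,d,cal=grab('wrist','w2');W=world(d,cal)
for z in((.034,.044),(.068,.08)):
    P=seg(W,(.586,.2595),.13,*z);cc,w,h,A=rect(P);print(z,len(P),np.round(cc,1),round(w,1),round(h,1),round(A,2))
    if z[0]==.034:c0,a0=cc,A
for z in((.055,.068),(.088,.108)):
    P=seg(W,(.586,0),.12,*z)
    if len(P)>50: cc,w,h,A=rect(P);print('H',z,len(P),np.round(cc,1),round(w,1),round(h,1),round(A,2))
a=np.radians(a0);u=np.array([np.cos(a),np.sin(a)]);v=np.array([-u[1],u[0]])
p=W[...,:2]*1000-c0;x=p@u;y=p@v;z=W[...,2]*1000
m=((im.min(-1)>150)&(abs(x)<130)&(abs(y)<85)&(z>50)&(abs(y)>55)).astype(np.uint8)
n,l,st,ce=cv2.connectedComponentsWithStats(m)
for i in range(1,n):
    k=l==i
    if st[i,4]>15: print(st[i,4],'x',np.round([x[k].min(),x[k].mean(),x[k].max()],1),'y',np.round(y[k].mean()),'z',np.round(z[k].mean()))
# gaps in rim top (z 70..78) along both walls
for s in(1,-1):
    k=(s*y>51)&(s*y<58)&(z>70)&(z<78)&(abs(x)<110)
    hst=np.histogram(x[k],np.arange(-110,111,1))[0]
    o=hst>0; e=np.flatnonzero(np.diff(o.astype(int)))-109
    print(s,e)
ctr=(c0/1000,)
rs=[np.argmin(np.where(np.isnan(x),1e9,np.hypot(x,y)))]
r,cq=np.unravel_index(rs[0],x.shape);print(r,cq)
cr=im[max(0,r-120):r+120,max(0,cq-150):cq+150,::-1]
cv2.imwrite('pics/w2c.png',cv2.resize(cr,None,fx=2.4,fy=2.4))
```

```text
3.15 [0.57302062 0.22289975 0.32755614] [ 0.11  0.4  -0.72  1.47  0.26  1.38 -0.42]
(0.034, 0.044) 1217 [588.  260.4] 202.8 128.7 -14.27
(0.068, 0.08) 4146 [587.3 260.5] 178.4 144.2 -14.38
H (0.055, 0.068) 1396 [587.1   1.1] 164.0 96.0 12.56
H (0.088, 0.108) 858 [586.8   2.1] 93.4 16.2 -77.41
94 x [-73.9 -64.7 -56.4] y 68.0 z 72.0
90 x [11.1 19.6 28.5] y 68.0 z 72.0
175 x [45.2 70.  88.6] y 60.0 z 75.0
972 x [-89.7  -8.3  88. ] y -62.0 z 74.0
27 x [-70.6 -65.2 -59.7] y -58.0 z 69.0
18 x [14.8 19.8 25. ] y -58.0 z 69.0
1 [-90 -73 -56 -39 -21  12  28  47  64  81  82  89]
-1 [-91 -73 -61 -60 -56 -39 -21  12  28  47  63  80  82  89]
160 333
```

View pics/w2c.png

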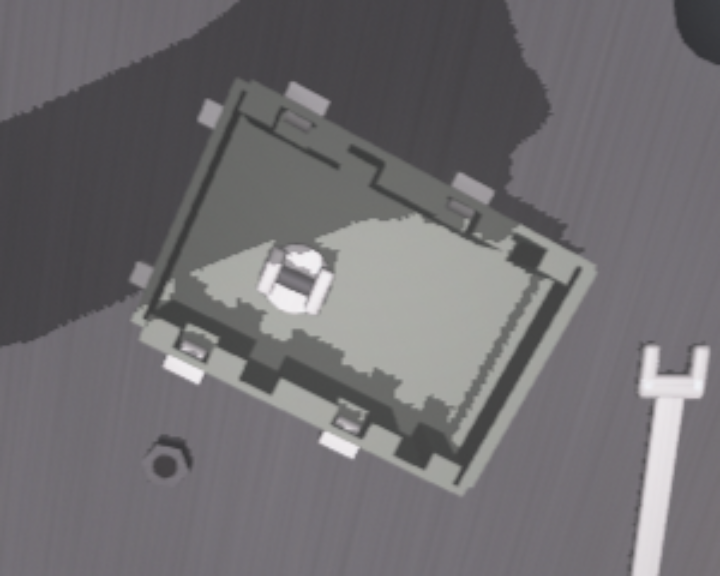

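>>> move_arm --targets '[0.2, -3.2, -1, 0.4, 0.4, -6.5, -3, 0.4, 0.6, -10, -5, 0.4, 0.8, -13.5, -8, 0.4, 1.1, -17, -11, 0.4, 1.3, -20.5, -14, 0.4, 1.4, -22.1, -17, 0.4, 1.4, -22.1, -19, 0.4, 1.4, -22.1, -20, 0.4, 1.4, -22.1, -20, 0.4]'

```text
t: 4.03
eef_pos: [0.5857, 0.0029, 0.1255]
ee_rot: [-0.001, 0.625, 0.781, -0.001]
contact_force: [0.8, 0.6, -0.3]
opening: 0.0601
```

Run:
```python
from fit import *
s=ctrl.observe();print(s['t'],s['eef_pos'],np.round(s['q'],2))
im,d,cal=grab('wrist','w3');W=world(d,cal)
for z in((.055,.068),(.09,.105)):
    P=seg(W,(.586,0),.12,*z)
    if len(P)>50: cc,w,h,A=rect(P);print('H',z,len(P),np.round(cc,1),round(w,1),round(h,1),round(A,2),np.median(P[:,2]))
```

```text
4.0333 [0.58567149 0.0028588  0.12551457] [ 0.41  0.51 -0.61  1.77  0.34  0.97 -0.12]
H (0.055, 0.068) 4969 [588.2   1. ] 164.5 95.0 12.62 0.06429497088594885
H (0.09, 0.105) 4309 [587.9   1.5] 93.8 16.0 -77.44 0.10256829609262394
```

View pics/w3.png

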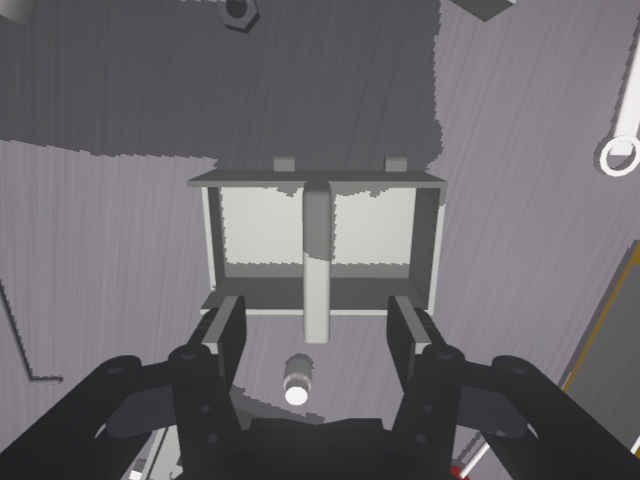

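>>> move_arm --targets '[0.1, -0.05, -1.5, 0, 0.1, -0.05, -3, 0, 0.1, -0.05, -4.5, 0, 0.1, -0.05, -5.3, 0, 0.1, -0.05, -5.3, 0, 0.1, -0.05, -5.3, 0, 0.1, -0.05, -5.3, 0, 0.1, -0.05, -5.3, 0, 0.1, -0.05, -5.3, 0, 0.1, -0.05, -5.3, 0]'

```text
t: 4.92
eef_pos: [0.588, 0.0022, 0.0747]
ee_rot: [0.0, 0.625, 0.781, 0.0]
contact_force: [0.6, -0.8, -0.5]
opening: 0.06
```

>>> move_arm --targets '[0, 0, 0, 0, 0, 0, 0, 0, 0, 0, 0, 0, 0, 0, 0, 0, 0, 0, 0, 0, 0, 0, 0, 0, 0, 0, 0, 0, 0, 0, 0, 0, 0, 0, 0, 0, 0, 0, 0, 0]' --fingers 0.5 --newtons 50

```text
t: 5.75
eef_pos: [0.5877, 0.0022, 0.0744]
ee_rot: [0.0, 0.625, 0.781, -0.0]
contact_force: [-1.0, 0.2, 5.0]
opening: 0.0138
```

>>> move_arm --targets '[0, 0, 0.5, 0, 0, 0, 2, 0, 0, 0, 5, 0, 0, 0, 8, 0, 0, 0, 11, 0, 0, 0, 13, 0, 0, 0, 13, 0, 0, 0, 13, 0, 0, 0, 13, 0, 0, 0, 13, 0]'

```text
t: 6.58
eef_pos: [0.587, 0.0021, 0.2029]
ee_rot: [-0.001, 0.625, 0.781, -0.001]
contact_force: [-0.4, 0.9, -4.3]
opening: 0.0133
```

```bash
cat > held.py <<'E'
from fit import *
def held(name):
    s=ctrl.observe();p=np.array(s['eef_pos'])
    print(s['t'],p.round(4),s['ee_rot'],np.round(s['q'],2),'F',np.round(s['contact_force'],1),'T',np.round(s['torque'],2),s['opening'])
    q=s['ee_rot'];yaw=np.degrees(2*np.arctan2(q[2],q[1]))-90
    im,d,cal=grab('wrist',name);W=world(d,cal)
    dz=p[2]-.0744
    for z in((.055,.068),(.09,.105)):
        P=seg(W,p[:2],.12,z[0]+dz,z[1]+dz)
        if len(P)>50:
            cc,w,h,A=rect(P);print('H',z,len(P),np.round(cc,1),'rel',np.round(cc-p[:2]*1000,1),round(w,1),round(h,1),round(A,2),'jawyaw',round(yaw,2),np.median(P[:,2])-dz)
            u,sv,vt=np.linalg.svd(P-P.mean(0),full_matrices=False);print('  normal',vt[2].round(4))
    return im,W
E
python3 -c "
from held import *
held('w4')"
```

```text
6.5833 [0.587  0.0021 0.2029] [-8.54578238e-04  6.24579296e-01  7.80960667e-01 -6.39444741e-04] [ 0.44  0.43 -0.64  1.7   0.28  1.11 -0.07] F [-0.4  0.9 -4.3] T [ 0.04  0.03 -0.01] 0.013343389729954849
H (0.055, 0.068) 6346 [588.    0.6] rel [ 1.  -1.5] 164.9 94.7 12.64 jawyaw 12.7 0.06239425171777005
  normal [ 0.0053 -0.0229  0.9997]
H (0.09, 0.105) 7117 [590.    1.9] rel [ 3.  -0.2] 93.6 36.6 -66.44 jawyaw 12.7 0.1007331516716547
  normal [0.001  0.0092 1.    ]
```

>>> move_arm --targets '[0, 1.8, 0.4, 7, 0, 3.6, 0.8, 14, 0, 5.4, 1.2, 21, 0, 7.2, 1.6, 28, 0, 9, 2, 35, 0, 10.8, 2.4, 42, 0, 12.6, 2.8, 49, 0, 14.4, 3.2, 56, 0, 16.2, 3.6, 63, 0, 18, 4, 70]'

```text
t: 7.47
eef_pos: [0.5874, 0.183, 0.2435]
ee_rot: [-0.001, 0.061, 0.998, -0.0]
contact_force: [0.8, 0.3, -2.9]
opening: 0.0135
```

>>> move_arm --targets '[0, 2, 0, 7, 0, 4, 0, 14, 0, 6, 0, 21, 0, 8, 0, 28, 0, 10, 0, 35, 0, 12, 0, 42, 0, 14, 0, 49, 0, 16, 0, 56, 0, 18, 0, 63, 0, 20, 0, 70]'

```text
t: 8.3
eef_pos: [0.5875, 0.383, 0.243]
ee_rot: [-0.001, -0.523, 0.852, 0.0]
contact_force: [0.3, -0.3, -1.9]
opening: 0.0137
```

>>> move_arm --targets '[0.2, 0, 0, 6, 0.2, 0, 0, 13, 0.2, 0, 0, 13, 0.2, 0, 0, 13, 0.2, 0, 0, 13, 0.2, 0, 0, 13, 0.2, 0, 0, 13, 0.2, 0, 0, 13, 0.2, 0, 0, 13, 0.2, 0, 0, 13]'

```text
t: 9.13
eef_pos: [0.5897, 0.3822, 0.2443]
ee_rot: [0.0, -0.613, 0.79, -0.0]
contact_force: [-0.6, -0.1, -3.6]
opening: 0.0137
```

```bash
cat > meas.py <<'E'
from held import *
import sys
im,W=held(sys.argv[1])
c0=None
for z in((.034,.044),(.068,.08)):
    P=seg(W,(.586,.2595),.13,*z)
    if len(P)>50:
        cc,w,h,A=rect(P);print('L',z,len(P),np.round(cc,1),round(w,1),round(h,1),round(A,2))
        if z[0]==.034: c0=cc
c0=np.array([588,260.4]) if c0 is None else c0
a=np.radians(-14.35);u=np.array([np.cos(a),np.sin(a)]);v=np.array([-u[1],u[0]])
p=W[...,:2]*1000-c0;x=p@u;y=p@v;z=W[...,2]*1000
for s in(1,-1):
    k=(s*y>51)&(s*y<58)&(z>70)&(z<78)&(abs(x)<110)
    o=np.histogram(x[k],np.arange(-110,111,1))[0]>0
    print(s,np.flatnonzero(np.diff(o.astype(int)))-109)
E
python3 meas.py w5
```

```text
9.1333 [0.5897 0.3822 0.2443] [ 9.19764891e-05 -6.13386729e-01  7.89782693e-01 -9.63879826e-05] [ 0.03  0.8  -1.16  1.33  0.73  1.46  1.81] F [-0.6 -0.1 -3.6] T [-0.04 -0.02  0.02] 0.013741892528705602
H (0.055, 0.068) 6297 [590.4 384.8] rel [0.6 2.6] 165.2 95.0 -14.29 jawyaw 165.67 0.062368580928643
  normal [0.0073 0.0215 0.9997]
H (0.09, 0.105) 7108 [588.6 384.1] rel [-1.1  1.9] 93.3 36.2 86.99 jawyaw 165.67 0.10061681574627143
  normal [-0.0061 -0.0077  1.    ]
L (0.034, 0.044) 2184 [587.2 260. ] 202.5 127.6 -14.46
L (0.068, 0.08) 5015 [588.8 268.3] 178.9 125.7 -14.54
1 [-90 -73 -62 -60 -56 -39 -21  11  29  47  63  81  82  89]
-1 [-90 -73 -56 -38 -21  12  29  47  63  81  82  89]
```

View pics/w5.png

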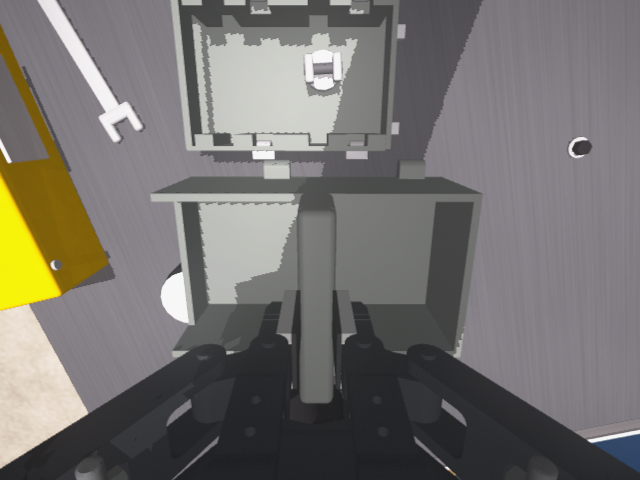

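>>> move_arm --targets '[-0.2, -3, 0, 0, -0.4, -6, 0, 0, -0.6, -9, 0, 0, -0.75, -11.5, 0, 0, -0.75, -12.3, -1.5, 0, -0.75, -12.3, -4, 0, -0.75, -12.3, -6, 0, -0.75, -12.3, -7, 0, -0.75, -12.3, -7.5, 0, -0.75, -12.3, -7.5, 0]'

```text
t: 10.02
eef_pos: [0.582, 0.2594, 0.1688]
ee_rot: [-0.0, -0.614, 0.79, 0.0]
contact_force: [-0.3, -0.2, -3.0]
opening: 0.0132
```

>>> move_arm --targets '[0, 0, -0.2, 0, 0, 0, -0.4, 0, 0, 0, -0.6, 0, 0, 0, -0.8, 0, 0, 0, -0.9, 0, 0, 0, -1, 0, 0, 0, -1.1, 0, 0, 0, -1.2, 0, 0, 0, -1.2, 0, 0, 0, -1.2, 0]'

```text
t: 10.85
eef_pos: [0.5822, 0.2592, 0.1572]
ee_rot: [0.0, -0.614, 0.79, 0.0]
contact_force: [1.0, 0.0, -2.2]
opening: 0.0136
```

```bash
python3 -c "
from held import *
held('w6')"
```

```text
10.85 [0.5822 0.2592 0.1572] [ 1.82161484e-05 -6.13571777e-01  7.89638952e-01  1.05000449e-05] [ 0.27  0.78 -1.14  1.6   0.74  1.25  1.88] F [ 1.   0.  -2.2] T [-0.03 -0.06  0.01] 0.013575384683351704
H (0.055, 0.068) 6302 [582.8 261.8] rel [0.6 2.5] 165.0 94.9 -14.31 jawyaw 165.7 0.06249589103414285
  normal [0.0078 0.022  0.9997]
H (0.09, 0.105) 7096 [583.8 260.7] rel [1.7 1.5] 93.7 36.7 63.34 jawyaw 165.7 0.10073752437211395
  normal [-0.0046 -0.009   0.9999]
```

>>> move_arm --targets '[0, 0, -0.1, 0, 0, 0, -0.2, 0, 0, 0, -0.3, 0, 0, 0, -0.4, 0, 0, 0, -0.5, 0, 0, 0, -0.6, 0, 0, 0, -0.7, 0, 0, 0, -0.8, 0, 0, 0, -0.9, 0, 0, 0, -1.0, 0]'

```text
t: 11.73
eef_pos: [0.5822, 0.2592, 0.1471]
ee_rot: [0.0, -0.614, 0.79, -0.0]
contact_force: [0.3, 0.6, -2.5]
opening: 0.0138
```

>>> move_arm --targets '[0, 0, -0.05, 0, 0, 0, -0.1, 0, 0, 0, -0.15, 0, 0, 0, -0.2, 0, 0, 0, -0.25, 0, 0, 0, -0.3, 0, 0, 0, -0.3, 0, 0, 0, -0.3, 0, 0, 0, -0.3, 0, 0, 0, -0.3, 0]'

```text
t: 12.57
eef_pos: [0.5822, 0.2593, 0.1442]
ee_rot: [0.0, -0.614, 0.79, -0.0]
contact_force: [-0.7, -0.4, -2.7]
opening: 0.0137
```

>>> move_arm --targets '[0, 0, -0.05, 0, 0, 0, -0.1, 0, 0, 0, -0.15, 0, 0, 0, -0.2, 0, 0, 0, -0.25, 0, 0, 0, -0.3, 0, 0, 0, -0.35, 0, 0, 0, -0.4, 0, 0, 0, -0.4, 0, 0, 0, -0.4, 0]'

```text
t: 13.4
eef_pos: [0.5823, 0.2591, 0.1402]
ee_rot: [0.0, -0.614, 0.79, -0.0]
contact_force: [0.3, -1.7, -1.1]
opening: 0.0135
```

>>> move_arm --targets '[0, 0, -0.05, 0, 0, 0, -0.1, 0, 0, 0, -0.15, 0, 0, 0, -0.2, 0, 0, 0, -0.2, 0, 0, 0, -0.2, 0, 0, 0, -0.2, 0, 0, 0, -0.2, 0, 0, 0, -0.2, 0, 0, 0, -0.2, 0]'

```text
t: 14.23
eef_pos: [0.5826, 0.2597, 0.1388]
ee_rot: [0.001, -0.614, 0.79, -0.0]
contact_force: [1.7, -0.4, 4.9]
opening: 0.0131
```

>>> move_arm --targets '[0, 0, -0.05, 0, 0, 0, -0.1, 0, 0, 0, -0.15, 0, 0, 0, -0.15, 0, 0, 0, -0.15, 0, 0, 0, -0.15, 0, 0, 0, -0.15, 0, 0, 0, -0.15, 0, 0, 0, -0.15, 0, 0, 0, -0.15, 0]'

```text
t: 15.07
eef_pos: [0.5827, 0.2599, 0.1374]
ee_rot: [0.001, -0.614, 0.79, 0.0]
contact_force: [1.3, 0.0, 4.5]
opening: 0.0135
```

>>> move_arm --targets '[0, 0, -0.05, 0, 0, 0, -0.1, 0, 0, 0, -0.15, 0, 0, 0, -0.2, 0, 0, 0, -0.2, 0, 0, 0, -0.2, 0, 0, 0, -0.2, 0, 0, 0, -0.2, 0, 0, 0, -0.2, 0, 0, 0, -0.2, 0]'

```text
t: 15.9
eef_pos: [0.5822, 0.2593, 0.1347]
ee_rot: [0.0, -0.614, 0.79, -0.0]
contact_force: [0.7, -0.0, 2.1]
opening: 0.0133
```

>>> move_arm --targets '[0, 0, -0.05, 0, 0, 0, -0.1, 0, 0, 0, -0.15, 0, 0, 0, -0.2, 0, 0, 0, -0.2, 0, 0, 0, -0.2, 0, 0, 0, -0.2, 0, 0, 0, -0.2, 0, 0, 0, -0.2, 0, 0, 0, -0.2, 0]'

```text
t: 16.73
eef_pos: [0.582, 0.2592, 0.1325]
ee_rot: [-0.0, -0.614, 0.79, 0.0]
contact_force: [-0.5, -0.4, -3.8]
opening: 0.0133
```

>>> move_arm --targets '[0, 0, -0.1, 0, 0, 0, -0.2, 0, 0, 0, -0.3, 0, 0, 0, -0.4, 0, 0, 0, -0.5, 0, 0, 0, -0.6, 0, 0, 0, -0.65, 0, 0, 0, -0.7, 0, 0, 0, -0.7, 0, 0, 0, -0.7, 0]'

```text
t: 17.57
eef_pos: [0.5821, 0.2591, 0.1254]
ee_rot: [-0.0, -0.614, 0.79, -0.0]
contact_force: [-0.4, -0.0, -10.2]
opening: 0.0135
```

>>> move_arm --targets '[0, 0, -0.03, 0, 0, 0, -0.06, 0, 0, 0, -0.09, 0, 0, 0, -0.12, 0, 0, 0, -0.15, 0, 0, 0, -0.15, 0, 0, 0, -0.15, 0, 0, 0, -0.15, 0, 0, 0, -0.15, 0, 0, 0, -0.15, 0]'

```text
t: 18.4
eef_pos: [0.5824, 0.2591, 0.1244]
ee_rot: [0.0, -0.614, 0.79, -0.0]
contact_force: [-1.0, -4.0, 5.8]
opening: 0.0139
```

>>> move_arm --targets '[0, 0, 0.05, 0, 0, 0, 0.05, 0, 0, 0, 0.05, 0, 0, 0, 0.05, 0, 0, 0, 0.05, 0, 0, 0, 0.05, 0, 0, 0, 0.05, 0, 0, 0, 0.05, 0, 0, 0, 0.05, 0, 0, 0, 0.05, 0]' --fingers 5

```text
t: 19.23
eef_pos: [0.5822, 0.2592, 0.1247]
ee_rot: [0.0, -0.614, 0.79, -0.0]
contact_force: [-1.7, 0.5, 0.2]
opening: 0.0501
```

>>> move_arm --targets '[0, 0, 1, 0, 0, 0, 3, 0, 0, 0, 6, 0, 0, 0, 9, 0, 0, 0, 12, 0, 0, 0, 15, 0, 0, 3, 18, 0, 0, 6, 18, 0, 0, 8, 18, 0, 0, 8, 18, 0]'

```text
t: 20.07
eef_pos: [0.5803, 0.3437, 0.306]
ee_rot: [0.001, -0.616, 0.788, 0.001]
contact_force: [-1.2, 0.5, 0.1]
opening: 0.05
```

Run:
```python
from fit import *
s=ctrl.observe();print(s['t'],s['eef_pos'],np.round(s['contact_force'],1))
im,d,cal=grab('wrist','w7');W=world(d,cal)
for n,z in(('tray',(.034,.044)),('rim',(.105,.118)),('bar',(.14,.156))):
    P=seg(W,(.586,.26),.14,*z)
    if len(P)>50:
        cc,w,h,A=rect(P);print(n,len(P),np.round(cc,1),round(w,1),round(h,1),round(A,2),np.median(P[:,2]).round(4))
P=seg(W,(.586,.26),.1,.105,.118)
A=np.c_[P[:,:2]-P[:,:2].mean(0),np.ones(len(P))];r=np.linalg.lstsq(A,P[:,2],rcond=None)[0];print('tilt',r[:2],r[2])
```

```text
20.0667 [0.58026149 0.34370487 0.30596039] [-1.2  0.5  0.1]
tray 639 [587.4 257.5] 202.3 127.9 -14.44 0.0404
rim 2193 [583.  259.3] 164.1 94.3 -14.28 0.1123
bar 2217 [583.3 259.5] 93.6 16.1 75.55 0.1502
tilt [-0.00151648 -0.00102225] 0.1118037099072993
```

View pics/w7.png

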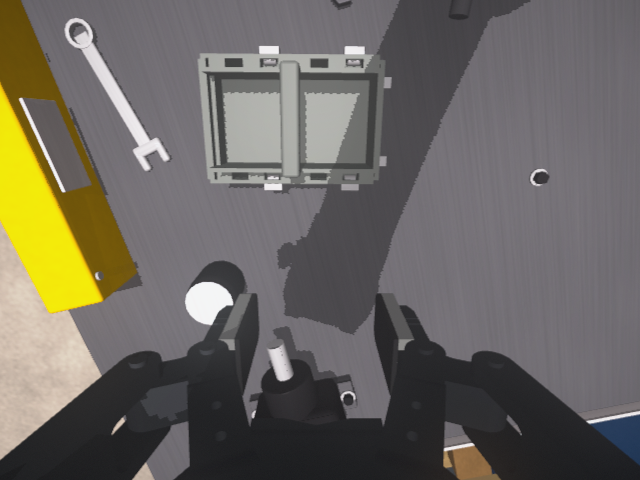

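```bash
python3 -c "
from plant import ctrl
print(ctrl.close_job(), ctrl.observe()['t'])"
```

```text
the job is handed in; nothing more can be done
the job is handed in; nothing more can be done
```

The small grey tote is stacked on the loaded tote with the low ends opposite, pressed past the spring catches, and released. I handed the job in, and the last clock reading was 20.1 s of the 69 s allowed. No verdict was reported.

**Pressing:** I found the rim frame standing about 4.8 mm toward the low end. The feet entered the pockets with no sign of landing on the rim. They stopped at the catches with the underside about 64 mm above the bench. They passed under roughly 8 N in all, weight included, and seated at 50 mm. The highest force reading at the wrist was about 10 N.

**Last checks (wrist camera, gripper lifted clear):**

| Check | Measured | Allowed |
|---|---|---|
| Underside height above the bench | about 50 mm (rim at 112 mm) | 47 to 52.5 mm |
| Tilt | about 0.002 rad | 0.035 rad |
| Lengthwise offset | about -4.7 mm | ±12.5 mm |
| Crosswise offset | about +0.7 mm | ±4 mm |

- **Camera disagreement:** Separate measurements of the loaded tote's position differed by up to about 3 mm, probably because the arm was still settling when some pictures were taken.
- **Yoke and loose items:** The yoke is hidden under the stacked tote, so I could not look at it afterwards. I did not check the loose items for movement, though the moves were planned clear of them and no unexpected force showed.

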